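# Long-press the recessed reset of a clock in its carton

### The arm

A 6-joint arm with a two-finger parallel gripper is mounted at the origin on a cart in front of the work surface, level with it; the furniture and walls round the work are solid. World frame = base frame: x ahead of the robot, y to its left, z up, the work surface at z = 0. Lengths are in m, angles in degrees, forces in N, time in s.
With the tool pointing down it reaches from about 0.3 to 0.775 m from the base axis. Payload 14.6 kg.
Tool frame: the origin (TCP) lies midway between the tips of the shut fingers; the grasp point (between the pads) lies 19 mm behind it; z points along the fingers, y is the line along which they close (so a half turn about z gives the same grasp; the last joint's range is limited). The gripper opens to 85 mm and grips with 20 to 120 N. Pads are 22 mm wide; open, the fingers measure 114 mm over their backs; the gripper's body (76 mm by 85 mm) begins 54 mm behind the grasp point. The pads swing forward as they close: fully open they stand 13 mm farther back than shut.
Start: joints at [-70.107, 17.183, 87.147, -0, 75.671, -3.816], TCP at [0.221, -0.504, 0.231] pointing down, gripper open.
Joint ranges: [-173.82, 173.82], [-45.26, 126.66], [13.44, 144.39], [-59.66, 239.66], [0, 175.72], [-146.38, 146.38]. Speed limits (degrees/s): [127.2, 127.2, 147.25, 180, 180, 180].

### API

Orientations are given as [roll, pitch, yaw] about the fixed x, y, z axes, in that order (R = Rz(yaw) Ry(pitch) Rx(roll)).
In Python, from bench import manip gives the robot as it stands.
- The arm moves only by the tool play_rows, never from a script. Its argument "deltas" is a list that holds one entry, the list of rows, each a list of 4 numbers: the shift along the tool's x, y, z in mm, then the turn about the tool's z in rad. In form: [[[x, y, z, roll], ...]]. A call has 1 to 10 rows; each row shifts and turns the commanded pose from where the row before left it, along the tool's axes as they then stand; what a row does not reach is not made up. A row lasts 1/8 s, in which the tool goes at most 62.5 mm and 10.7 degrees, less where a joint would pass 70% of its speed; a pose out of reach is approached as far as the arm can. A call with a gripper value outside its range is refused whole. "fingers" is the closure, from 0 (fully open) to 1 (shut), set as the call begins (left out, the last holds). The fingers move at their own pace and stop on an object; "force" is the grip in N (left out, the last holds). Time passes only in rows, so rows that do not move let the fingers close. It gives the time, the measured TCP pose, the force, the opening and the grip force at its end, in the units of the state.
- manip.sense(): the state, without advancing time (a new reading comes with each control period).
- manip.snapshot(name): name is "scene" or "top"; returns a dict with "img" (400x640x3 uint8, blue, green, red), "fx", "fy", "cx", "cy" (pixels), "dist" ([k1, k2, p1, p2, k3] as OpenCV has them; the pictures are not rectified), "R" (3x3) and "t" (3): a world point X has camera coordinates R X + t. Camera axes: x right, y down, z forward; pixel columns grow to the right and rows downward; lengths in m; the calibration is good to about 2 mm. A picture is of the moment at which its call begins. There is no depth.
- manip.job_done(): hands the job in; it is judged then, once.
Trained networks look in a picture, given as the dict that the camera call returned (one of the last four; its "shot" number tells which), for a name from the list of things; names that differ only in an ending like _2 or _b are one class to them, and where a whole thing is asked for, a point or a joint stands for the part that bears it (a point fixed in the world has none). Each returns a list of dicts, best first, with "confidence" (0 to 1); they miss things now and then, are a little off and sometimes report something else, mostly with a low value. They report only what shows in the picture. A call takes as long as a camera call.
- manip.regions_of(target, picture): "mask" (400x640 bool, what is visible of it) and "rect" ([left, top, right, bottom] in pixels, round what is visible of it).
The state is a dict: "time_s": time; "qpos": joint angles; "joint_vel": joint speeds; "tau": joint torques, N m; "ee_pos": TCP position; "eef_rot": TCP orientation; "ft_force": force on the tool from outside, world axes, zero at the start; "moment": the same for the moment, N m; "gripper_width": opening from 0.0 (shut) to 1.0 (fully open); "gripper_force": force on a finger pad.
Only numpy, scipy, OpenCV 4.12 (cv2) and the standard library are available. Lean on these libraries where they do the work, as an engineer would, in place of code of your own. Each camera call takes 0.05 s, during which the arm holds its last target. There are 200 camera calls.

### The job

A frozen digital clock lies face down in the foam of its carton: first fold both half-raised long top flaps of the carton well outward, past upright, to get at it. Then take the long orange-handled screwdriver out of the wooden rack, put its blade through the red-ringed hole in the clock's back and gently press the recessed reset button all the way down, for at least three seconds. Finish there, still gripping the screwdriver and holding the button down with the flaps open, and leave the mug, the tape roll, the loupe and the two fine drivers in the rack where they are.

Things in the scene. Friction and masses are not known exactly. Their poses are not given: they have to be found in the camera images.
- carton: Brown cardboard carton, 240 (x) x 180 (y) x 100 mm high, walls 4 mm, open at the top between two long flaps, fixed to the table. Origin: centre of its underside; x along its long side, y across it towards the left flap, z up. Its two short end flaps already hang down outside its ends (to 35 mm beyond each end) and do not move. White foam inside stays below 66 mm.
- flap_left (a joint): Angle of the long flap on the carton's +y side: 0 = shut flat over the opening, 1.57 = upright, stops at 2.7 rad folded outward. Starts half raised. The flap is a stiff 234 x 87 x 4 mm sheet, stays at whatever angle it is left and moves with about 0.5 N at its free edge. The two flaps' free edges are 50 mm or more apart at the start.
- flap_right (a joint): The same for the long flap on the carton's -y side (0 = shut, 1.57 upright, 2.7 stop, grows as it opens outward).
- flap_left_hinge (a point): Middle of the left flap's hinge line: 89 mm to +y of the carton's centre, on its rim 100 mm above the carton's underside; the hinge runs along the carton's x.
- flap_right_hinge (a point): Middle of the right flap's hinge line, 89 mm to -y of the carton's centre, 100 mm above its underside.
- flap_left_edge (a point): Middle of the left flap's free edge, 87 mm from its hinge.
- flap_right_edge (a point): Middle of the right flap's free edge, 87 mm from its hinge.
- clock: White and grey digital table clock, 156 x 100 x 42 mm, lying face down and firmly held in the carton's foam, its grey back upward and level, 64 mm above the carton's underside. Origin: centre of its underside; axes as the carton's.
- reset_port (a point): Centre of the round reset hole, at the level of the clock's flat back (64 mm above the table), 44 mm to +x and 22 mm to +y of the carton's centre. The hole is 9 mm wide with straight sides, ringed by a red collar 17 mm wide that stands 1 mm high. Red button top 9 mm below this point.
- reset_button (a joint): How far the recessed reset button is pressed: 0 = up, 0.004 m = fully down at its hard stop. It moves straight down against a spring: 1.2 N to start, 4 N when fully down. Its top is 9 mm below the hole's mouth when up, 13 mm when down.
- rack: Fixed wooden screwdriver rack, 64 (x) x 170 (y) x 118 mm high: top rail 44 mm deep and 14 mm thick with three holes in a row along its y, at y = -45, 0 and +45 mm. Origin: centre of its underside.
- screwdriver: Long orange-handled screwdriver, 180 mm, 50 g, standing tip down in the rack's hole at the rack's y = -45 mm, its handle resting on the rail. Its own +y axis points along it from tip to handle end (up at the start); the nearly square handle (14 mm across its x, 17 mm across its z) reaches from 103 to 178 mm above the tip, the 4 mm thin blade below it.
- driver_tip (a point): Tip of the screwdriver's blade, on its axis.
- driver_grip (a point): Point on the screwdriver's axis in the middle of its handle, 141 mm from the tip; starts 156 mm above the table.
- fine_driver_yellow: Small yellow fine screwdriver, 8 mm thick, 96 mm long, standing tip down in the rack's middle hole; its top is 53 mm above the rail. Leave it.
- fine_driver_grey: Small silver-grey fine screwdriver, the same size, in the rack's hole at y = +45 mm. Leave it.
- mug: White mug, 90 mm wide and 96 mm high; origin under its centre. Leave it.
- tape_roll: Roll of tan tape lying flat, 98 mm across, 24 mm high. Leave it.
- loupe: Black eye loupe, 36 mm across, 26 mm high. Leave it.

How it is judged (in metres and radians):
On the way, in this order (a step that is already met when the one before it is completed fails the run):
1. both long flaps are folded outward past upright, before the screwdriver leaves the rack (value of joint each of flap_left, flap_right above 1.85 rad and distance of screwdriver from where it was at the start of the episode below 0.03 m), for 0.2 s.
2. the screwdriver is in the gripper and clear of the rack (contact force between the fingers and screwdriver above 2 N and height (world z) of driver_tip above 0.122 m), for 0.1 s.
3. the screwdriver's blade, through the hole, holds the reset button fully down (three seconds, half a second of grace) (value of joint reset_button above 0.003 m and z of driver_tip in the frame of reset_port below -0.01 m and horizontal distance between driver_tip and reset_port below 0.005 m and contact force between the fingers and screwdriver above 2 N), for 2.5 s.
At the end, for the whole second after the job is handed in: The gripper still holds the screwdriver, whose tip stands in the red-ringed hole (within 5 mm of its axis, at least 10 mm deep) and keeps the reset button at least 3 of its 4 mm down; both long flaps stand at more than 1.85 rad (all of step 3 and contact force between screwdriver and clock above 1.5 N and value of joint each of flap_left, flap_right above 1.85 rad); the arm keeps its last pose, push and grip.
It fails at once if the clock is pressed with more than 40 N (contact force between anything else and clock above 40 N).
It fails at once if the mug, tape roll, loupe or a fine driver is moved by more than 30 mm (distance of any of mug, tape_roll, loupe, fine_driver_yellow, fine_driver_grey from where it was at the start of the episode above 0.03 m).
It also fails if it takes over 72 s, if anything falls off the work surface, if the arm or the gripper's body presses on something with over 40 N, if the wrist force passes 120 N, or if a joint passes its speed limit or range.

## Working session

There is one attempt and no reset: what is moved stays moved. The work goes in short steps, Python scripts to look and compute and a tool call to move; the robot and the scene stay as the last step left them, time stands still between calls to the robot, and variables do not carry over. Pictures are saved under pics/ and viewed, at most 10 in all, crops included, and the job is handed in when it is done.

Besides the shell and the picture viewer there is one more tool, called after "Request:" as a command line: name --argument value ..., lists and objects as JSON in quotes. play_rows: Moves the arm, as the interface text tells. Its arguments: {"type":"object","properties":{"deltas":{"type":"array"},"fingers":{"type":"number"},"force":{"type":"number"}},"required":["deltas"]}

```bash
mkdir -p pics; ls
python3 - <<'E'
from bench import manip
import cv2,pickle
s=manip.sense(); print(s)
for n in("scene","top"):
    p=manip.snapshot(n); cv2.imwrite(f"pics/{n}0.png",p["img"]); print(n,p["fx"],p["fy"],p["cx"],p["cy"],p["dist"],p["R"],p["t"])
    for t in("carton","flap_left","flap_right","rack","screwdriver","mug","tape_roll","loupe","clock","reset_button","fine_driver_yellow","fine_driver_grey"):
        r=manip.regions_of(t,p); print(t,[(round(x["confidence"],2),x["rect"]) for x in r[:2]])
    pickle.dump(p,open(f"{n}0.pkl","wb"))
E
```

```text
pics
{'time_s': 0.0, 'qpos': array([-7.01055279e+01,  1.72167291e+01,  8.71809434e+01,  5.19796804e-04,
        7.56681403e+01, -3.81470087e+00]), 'joint_vel': array([ 0.00142286,  0.050647  , -0.00200909,  0.04028334, -0.03219959,
       -0.08644197]), 'tau': array([-1.64375233e-03, -5.43505275e+01, -3.61798704e+01, -1.56429055e-04,
        3.97782118e-03,  2.86464092e-05]), 'ee_pos': array([ 0.22108394, -0.50335979,  0.23070602]), 'eef_rot': array([-1.79934367e+02, -4.88086776e-03,  2.37090413e+01]), 'ft_force': array([ 0.5968135 ,  0.67920439, -0.64233001]), 'moment': array([ 0.0657189 , -0.0035528 , -0.00543416]), 'gripper_force': 0.0, 'gripper_width': 1.0012837148343026}
scene 452.5907177780335 452.5907177780335 314.1620319689417 200.84506957723718 [-0.09154293  0.          0.          0.          0.        ] [[-0.5756182  -0.81766073  0.00972677]
 [-0.64484836  0.44658282 -0.6202696 ]
 [ 0.50282629 -0.36331077 -0.78432838]] [0.35683276 0.33329575 1.10243571]
carton [(0.56, [223.4, 147.2, 334.0, 261.8])]
flap_left [(0.96, [222.2, 161.8, 286.7, 242.6]), (0.56, [264.5, 179.3, 305.
[... 619 characters left out ...]
.17552662 -0.0050204  -0.98446188]] [0.07648331 0.49318363 1.2782896 ]
carton [(0.8, [263.8, 127.6, 317.3, 217.4])]
flap_left [(0.69, [262.5, 132.4, 276.7, 204.9]), (0.24, [390.1, 225.1, 419.5, 252.0])]
flap_right [(0.65, [299.8, 130.6, 322.6, 201.4]), (0.49, [387.8, 223.6, 418.0, 250.0])]
rack [(0.69, [389.3, 184.0, 449.4, 209.7])]
screwdriver [(0.41, [436.4, 189.6, 448.5, 198.8]), (0.31, [301.6, 131.6, 317.3, 202.9])]
mug [(0.68, [182.8, 202.3, 209.8, 236.5])]
tape_roll [(0.86, [389.6, 225.6, 417.5, 251.7]), (0.7, [389.4, 183.1, 446.7, 213.9])]
loupe [(0.56, [205.2, 164.5, 213.8, 174.8])]
clock [(0.96, [275.9, 150.8, 308.0, 196.1])]
reset_button []
fine_driver_yellow []
fine_driver_grey []
```

Run:
```python
import cv2
a=cv2.imread("pics/scene0.png")[110:350,160:440]; cv2.imwrite("pics/s1.png",cv2.resize(a,(700,600),interpolation=cv2.INTER_CUBIC))
a=cv2.imread("pics/top0.png")[115:265,250:460]; cv2.imwrite("pics/t1.png",cv2.resize(a,(798,570),interpolation=cv2.INTER_CUBIC))
```

```text
(no output)
```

View pics/s1.png

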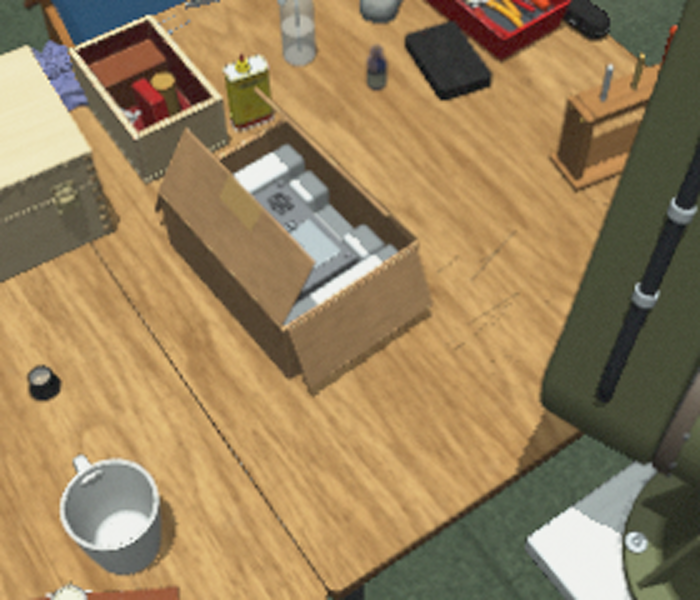

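View pics/t1.png

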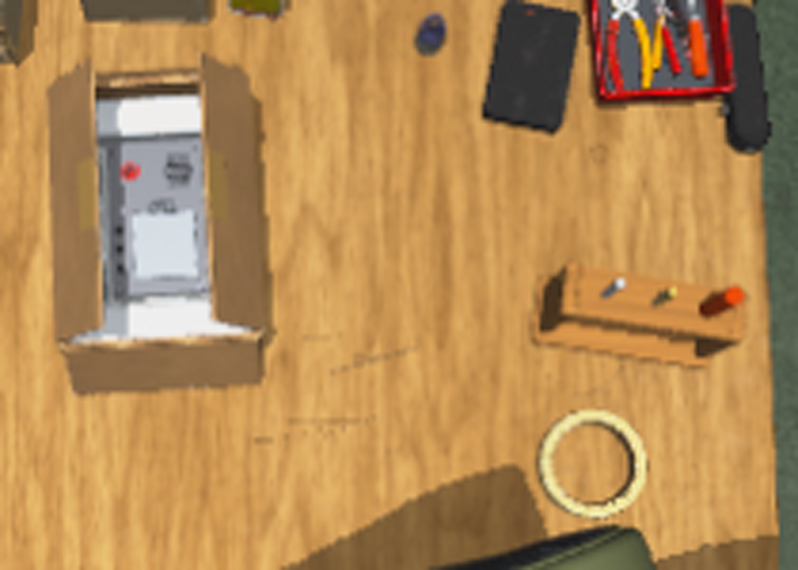

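The scene shot shows the carton with both flaps half raised, the clock inside, and the rack at the right edge. In the top crop the red ring is at (130,171), which is full-image px (284,160). The orange handle's top is at (735,298), the yellow and grey drivers are at (668,295) and (615,288), and the tape roll is at (593,463).

```bash
cat > h.py <<'E'
import numpy as np,cv2,pickle
def K(p): return np.array([[p["fx"],0,p["cx"]],[0,p["fy"],p["cy"]],[0,0,1]])
def w(p,uv,z):
    n=cv2.undistortPoints(np.array([[uv]],float),K(p),np.array(p["dist"]))[0,0]
    R=np.array(p["R"]);d=R.T@np.array([n[0],n[1],1]);c=-R.T@np.array(p["t"])
    return c+d*(z-c[2])/d[2]
def proj(p,X):
    R=np.array(p["R"]);return cv2.projectPoints(np.atleast_2d(np.array(X,float)),cv2.Rodrigues(R)[0],np.array(p["t"],float),K(p),np.array(p["dist"]))[0][:,0]
def red(p,box):
    l,t,r,b=box;h=cv2.cvtColor(p["img"][t:b,l:r],cv2.COLOR_BGR2HSV)
    m=((h[...,0]<6)|(h[...,0]>172))&(h[...,1]>120)&(h[...,2]>90)
    y,x=np.nonzero(m);ww=h[y,x,1].astype(float);return (l+(x*ww).sum()/ww.sum(),t+(y*ww).sum()/ww.sum(),len(x))
E
python3 - <<'E'
from h import *
p=pickle.load(open("top0.pkl","rb"))
cr=lambda u,v:(250+(u+.5)/3.8-.5,115+(v+.5)/3.8-.5)
np.set_printoptions(precision=4,suppress=True)
r=red(p,(278,153,291,168));print("ring",r,w(p,r[:2],.065))
for n,u,v,z in[("nearL",60,345,.1),("nearR",268,338,.1),("LhingeFar",50,75,.1),("RhingeFar",262,95,.1),("drvtop",735,297,.193),("yel top",670,292,.171),("grey top",619,285,.171),("rail L far",568,262,.118),("rail L near",560,310,.118),("rail R near",740,340,.118),("rail R far",745,288,.118),("tape",593,463,.012)]:
    print(n,w(p,cr(u,v),z))
# clock corners
for u,v in[(120,135),(205,135),(118,298),(208,298)]:print("clock",w(p,cr(u,v),.064))
# flap edges: intersect with height z
for n,u,v in[("Lfar",92,57),("Lnear",100,332),("Rfar",203,55),("Rnear",213,330)]:
    print(n,[list(w(p,cr(u,v),z).round(3)) for z in(.14,.16,.18)])
E
```

```text
ring (np.float64(283.88894230769233), np.float64(159.91923076923078), 14) [0.6037 0.2018 0.065 ]
nearL [0.4373 0.2556 0.1   ]
nearR [0.4463 0.0737 0.1   ]
LhingeFar [0.6843 0.2743 0.1   ]
RhingeFar [0.6681 0.0818 0.1   ]
drvtop [ 0.4718 -0.3093  0.193 ]
yel top [ 0.4793 -0.2616  0.171 ]
grey top [ 0.4846 -0.2185  0.171 ]
rail L far [ 0.5146 -0.188   0.118 ]
rail L near [ 0.4718 -0.1799  0.118 ]
rail R near [ 0.4476 -0.3381  0.118 ]
rail R far [ 0.4938 -0.3447  0.118 ]
tape [ 0.3463 -0.2311  0.012 ]
clock [0.6393 0.2124 0.064 ]
clock [0.6404 0.1338 0.064 ]
clock [0.4862 0.2094 0.064 ]
clock [0.4874 0.128  0.064 ]
Lfar [[np.float64(0.688), np.float64(0.232), np.float64(0.14)], [np.float64(0.681), np.float64(0.23), np.float64(0.16)], [np.float64(0.674), np.float64(0.227), np.float64(0.18)]]
Lnear [[np.float64(0.443), np.float64(0.217), np.float64(0.14)], [np.float64(0.44), np.float64(0.215), np.float64(0.16)], [np.float64(0.437), np.float64(0.213), np.float64(0.18)]]
Rfar [[np.float64(0.691), np.float64(0.134), np.float64(0.14)], [np.float64(0.684), np.float64(0.134), np.float64(0.16)], [np.float64(0.677), np.float64(0.133), np.float64(0.18)]]
Rnear [[np.float64(0.446), np.float64(0.121), np.float64(0.14)], [np.float64(0.443), np.float64(0.12), np.float64(0.16)], [np.float64(0.44), np.float64(0.12), np.float64(0.18)]]
```

Request:
play_rows --deltas '[[[0,0,-5,-0.173],[0,0,-5,-0.173],[0,0,-5,-0.173],[0,0,-5,-0.173],[0,0,-5,-0.173],[0,0,-5,-0.173],[0,0,0,-0.172],[0,0,0,0]]]' --fingers 1 --force 60

```text
time_s: 2.3
ee_pos: [0.2211, -0.5036, 0.2613]
eef_rot: [-180.0, 0.0, 93.0]
ft_force: [0.5, -0.0, -0.4]
gripper_width: 0.003
gripper_force: 0.0
```

Request:
play_rows --deltas '[[[33,19,0,0],[44,25,0,0],[44,25,0,0],[44,25,0,0],[44,25,0,0],[44,25,0,0],[44,25,0,0],[44,25,0,0],[44,25,0,0],[44,25,0,0]]]'

```text
time_s: 3.55
ee_pos: [0.4426, -0.0606, 0.2614]
eef_rot: [180.0, 0.0, 92.8]
ft_force: [0.8, -0.7, 0.4]
gripper_width: -0.0
gripper_force: 0.0
```

Request:
play_rows --deltas '[[[44,25,0,0],[44,25,0,0],[44,25,0,0],[44,25,0,0],[40,25,0,0],[15,6,0,0],[0,0,0,0],[0,0,0,0]]]'

```text
time_s: 4.55
ee_pos: [0.5604, 0.1743, 0.2615]
eef_rot: [180.0, 0.0, 92.9]
ft_force: [0.3, -0.4, 0.5]
gripper_width: -0.002
gripper_force: 0.0
```

Request:
play_rows --deltas '[[[0,0,35,0],[0,0,40,0],[0,0,40,0],[0,0,21,0],[0,0,0,0],[14,0,0,0],[14,0,0,0],[14,0,0,0],[14,0,0,0],[0,0,0,0]]]'

```text
time_s: 5.8
ee_pos: [0.5574, 0.2325, 0.1252]
eef_rot: [-180.0, -0.0, 93.1]
ft_force: [-0.4, -0.6, 0.3]
gripper_width: -0.002
gripper_force: 0.0
```

Request:
play_rows --deltas '[[[13,0,0,0],[13,0,0,0],[13,0,0,0],[13,0,0,0],[0,0,0,0],[0,0,0,0]]]'

```text
time_s: 6.55
ee_pos: [0.5549, 0.2831, 0.1252]
eef_rot: [-180.0, 0.0, 93.0]
ft_force: [0.6, -0.2, -1.2]
gripper_width: -0.001
gripper_force: 0.0
```

Request:
play_rows --deltas '[[[-20,0,0,0],[-35,0,0,0],[-35,0,0,0],[-25,0,0,0],[-14,0,0,0],[-14,0,0,0],[-14,0,0,0],[-14,0,0,0],[-14,0,0,0],[-14,0,0,0]]]'

```text
time_s: 7.8
ee_pos: [0.5654, 0.0837, 0.1251]
eef_rot: [-180.0, -0.0, 93.0]
ft_force: [0.7, 1.5, -0.0]
gripper_width: -0.002
gripper_force: 0.5
```

Request:
play_rows --deltas '[[[-8,0,0,0],[-8,0,0,0],[0,0,0,0],[0,0,0,0],[20,0,0,0],[30,0,-30,0],[0,0,-50,0],[0,0,-45,0],[0,0,0,0]]]'

```text
time_s: 8.93
ee_pos: [0.5645, 0.12, 0.254]
eef_rot: [179.6, -0.0, 93.1]
ft_force: [0.2, 0.5, -0.3]
gripper_width: -0.004
gripper_force: 0.0
```

Run:
```python
from bench import manip
from h import *
s=manip.sense();print(s["time_s"],s["ee_pos"])
a=manip.snapshot("scene");p=manip.snapshot("top");pickle.dump(p,open("top1.pkl","wb"))
a=cv2.resize(a["img"][130:280,200:440],(640,400));b=cv2.resize(p["img"][100:260,220:476],(640,400));cv2.imwrite("pics/c2.png",cv2.resize(np.hstack([a,b]),(800,250)))
cv2.imwrite("pics/c2.png",cv2.resize(np.vstack([a,b]),(480,600)))
```

```text
8.925 [0.56449286 0.1199713  0.2539968 ]
```

View pics/c2.png

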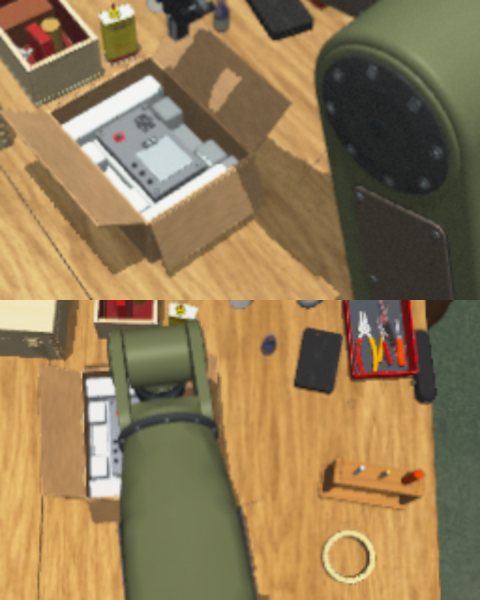

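Both flaps have been pushed outward. In the top view the orange handle stands at the right end of the rack, near stacked-image px (413,477). Next I'll fit its position from the orange mask.

Run:
```python
from h import *
from scipy.optimize import minimize
p=pickle.load(open("top0.pkl","rb"))
l,t,r,b=430,183,452,204
h=cv2.cvtColor(p["img"][t:b,l:r],cv2.COLOR_BGR2HSV).astype(int)
m=((h[...,0]<9)|(h[...,0]>174))&(h[...,1]>200)
print(m.astype(int)); S=8
M=cv2.resize(m.astype(np.float32),None,fx=S,fy=S,interpolation=cv2.INTER_NEAREST)>0
def iou(v):
    x,y,a=v;c,s=np.cos(a),np.sin(a)
    P=[[x+c*i-s*j,y+s*i+c*j,z] for z in(.118,.193) for i in(-.007,.007) for j in(-.0085,.0085)]
    q=cv2.convexHull(((proj(p,P)-[l,t]+.5)*S).astype(np.float32)).astype(int)
    I=np.zeros(M.shape,np.uint8);cv2.fillConvexPoly(I,q,1);I=I>0
    return -(I&M).sum()/(I|M).sum()
for a in(-.14,1.43):
    r_=minimize(lambda v:iou((*v,a)),[.472,-.309],method="Nelder-Mead",options=dict(initial_simplex=[[.472,-.309],[.478,-.309],[.472,-.303]]));print(a,r_.x,r_.fun)
```

```text
[[0 0 0 0 0 0 0 0 0 0 0 0 0 0 0 0 0 0 0 0 0 0]
 [0 0 0 0 0 0 0 0 0 0 0 0 0 0 0 0 0 0 0 0 0 0]
 [0 0 0 0 0 0 0 0 0 0 0 0 0 0 0 0 0 0 0 0 0 0]
 [0 0 0 0 0 0 0 0 0 0 0 0 0 0 0 0 0 0 0 0 0 0]
 [0 0 0 0 0 0 0 0 0 0 0 0 0 0 0 0 0 0 0 0 0 0]
 [0 0 0 0 0 0 0 0 0 0 0 0 0 0 0 0 0 0 0 0 0 0]
 [0 0 0 0 0 0 0 0 0 0 0 0 0 0 0 0 0 0 0 0 0 0]
 [0 0 0 0 0 0 0 0 0 0 0 0 0 0 0 0 0 0 0 0 0 0]
 [0 0 0 0 0 0 0 0 0 0 0 0 1 1 0 0 0 0 0 0 0 0]
 [0 0 0 0 0 0 0 0 0 0 1 0 1 0 0 0 0 0 0 0 0 0]
 [0 0 0 0 0 0 0 0 1 1 1 1 1 0 0 0 0 0 0 0 0 0]
 [0 0 0 0 0 0 0 1 1 1 1 1 1 0 0 0 0 0 0 0 0 0]
 [0 0 0 0 0 1 1 1 1 1 1 1 0 0 0 0 0 0 0 0 0 0]
 [0 0 0 0 1 1 1 1 1 1 0 0 0 0 0 0 0 0 0 0 0 0]
 [0 0 0 0 0 1 1 1 0 0 0 0 0 0 0 0 0 0 0 0 0 0]
 [0 0 0 0 0 0 0 0 0 0 0 0 0 0 0 0 0 0 0 0 0 0]
 [0 0 0 0 0 0 0 0 0 0 0 0 0 0 0 0 0 0 0 0 0 0]
 [0 0 0 0 0 0 0 0 0 0 0 0 0 0 0 0 0 0 0 0 0 0]
 [0 0 0 0 0 0 0 0 0 0 0 0 0 0 0 0 0 0 0 0 0 0]
 [0 0 0 0 0 0 0 0 0 0 0 0 0 0 0 0 0 0 0 0 0 0]
 [0 0 0 0 0 0 0 0 0 0 0 0 0 0 0 0 0 0 0 0 0 0]]
-0.14 [ 0.47425  -0.304875] -0.38848639122772666
1.43 [ 0.47795221 -0.30883044] -0.37918500095657165
```

Run:
```python
from h import *
from scipy.optimize import minimize
p=pickle.load(open("top0.pkl","rb"))
l,t,r,b=430,183,452,204
h=cv2.cvtColor(p["img"][t:b,l:r],cv2.COLOR_BGR2HSV).astype(int)
m=((h[...,0]<13)|(h[...,0]>174))&(h[...,1]>170)
print("\n".join("".join(".#"[v] for v in q) for q in m.astype(int))); S=8
M=cv2.resize(m.astype(np.float32),None,fx=S,fy=S,interpolation=cv2.INTER_NEAREST)>0
def iou(v):
    x,y,a=v;c,s=np.cos(a),np.sin(a)
    P=[[x+c*i-s*j,y+s*i+c*j,z] for z in(.118,.193) for i in(-.007,.007) for j in(-.0085,.0085)]
    q=cv2.convexHull(((proj(p,P)-[l,t]+.5)*S).astype(np.float32)).astype(int)
    I=np.zeros(M.shape,np.uint8);cv2.fillConvexPoly(I,q,1);I=I>0
    return -(I&M).sum()/(I|M).sum()
for a in(-.14,1.43):
    r_=minimize(lambda v:iou((*v,a)),[.472,-.309],method="Nelder-Mead",options=dict(initial_simplex=[[.472,-.309],[.478,-.309],[.472,-.303]]));print(a,r_.x,r_.fun)
```

```text
......................
......................
......................
......................
......................
......................
......................
............##........
...........#####......
.........#######......
.......#########......
......#########.......
....##########........
....#######...........
....#####.............
......#...............
......................
......................
......................
......................
......................
-0.14 [ 0.47465906 -0.30915747] -0.6720679012345679
1.43 [ 0.47438537 -0.30985285] -0.6646991622239147
```

Request:
play_rows --deltas '[[[-30,-6,0,0],[-50,-11,0,0],[-55,-12,0,0],[-55,-12,0,0],[-55,-12,0,0],[-55,-12,0,0],[-50,-10,0,0],[-35,-7,0,0],[0,0,0,0.096],[0,0,0,0.096]]]' --fingers 0

```text
time_s: 10.28
ee_pos: [0.5019, -0.2702, 0.2484]
eef_rot: [-179.8, -0.1, 81.8]
ft_force: [-0.0, 0.2, 0.7]
gripper_width: 1.0
gripper_force: 0.0
```

Request:
play_rows --deltas '[[[-21,-11,0,0],[-21,-11,0,0],[0,0,0,0],[0,0,20,0],[0,0,30,0],[0,0,30,0],[0,0,20,0],[0,0,12,0],[0,0,0,0],[0,0,0,0]]]'

```text
time_s: 11.52
ee_pos: [0.475, -0.3089, 0.139]
eef_rot: [179.9, 0.0, 82.0]
ft_force: [0.1, 0.6, 0.3]
gripper_width: 1.0
gripper_force: 0.0
```

Run:
```python
from bench import manip
from h import *
s=manip.sense();print(s["time_s"],s["ee_pos"],s["ft_force"])
a=manip.snapshot("scene");p=manip.snapshot("top");pickle.dump(p,open("top2.pkl","wb"));pickle.dump(a,open("sc2.pkl","wb"))
a=cv2.resize(a["img"][120:240,220:460],(600,300));b=cv2.resize(p["img"][120:230,250:470],(600,300));cv2.imwrite("pics/c3.png",np.vstack([a,b]))
```

```text
11.525 [ 0.47497713 -0.30893563  0.13901559] [0.0587949  0.60247161 0.26768546]
```

View pics/c3.png

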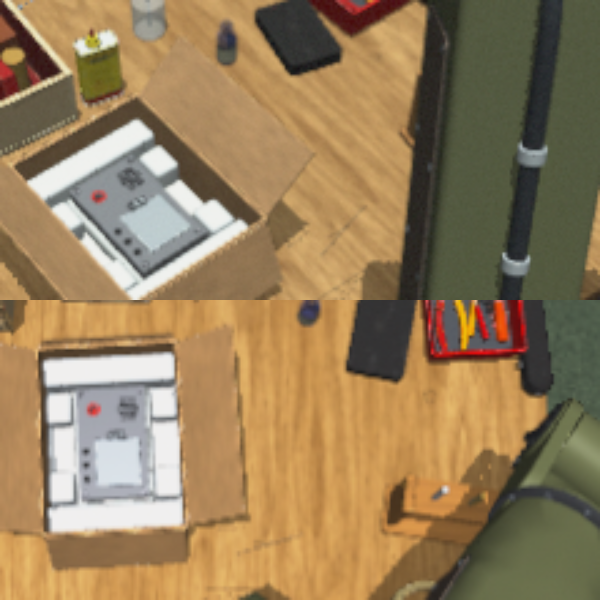

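The top view shows both flaps folded well outward, with the right flap's free edge at x≈240 and its hinge at x≈182. The ring is clear at (93,409). The arm hides the driver, so I'll grip now and measure the ring again.

Request:
play_rows --deltas '[[[0,0,0,0],[0,0,0,0],[0,0,0,0],[0,0,0,0],[0,0,0,0],[0,0,0,0],[0,0,0,0],[0,0,0,0]]]' --fingers 1 --force 60

```text
time_s: 12.62
ee_pos: [0.4746, -0.309, 0.1384]
eef_rot: [180.0, 0.0, 82.0]
ft_force: [-0.6, -0.4, 3.2]
gripper_width: 0.159
gripper_force: 58.6
```

Run:
```python
from h import *
p=pickle.load(open("top2.pkl","rb"));a=pickle.load(open("sc2.pkl","rb"))
r=red(p,(278,153,291,168));print("top",r,w(p,r[:2],.065))
u,v=220+98/2.5,120+197/2.5
r=red(a,(int(u)-8,int(v)-8,int(u)+9,int(v)+9));print("scene",r,w(a,r[:2],.065))
cr=lambda u,v:(250+(u+.5)/2.727-.5,120+(v-300+.5)/2.727-.5)
for z in(.15,.17):print(z,w(p,cr(232,325),z),w(p,cr(245,516),z))
print("right hinge", w(p,cr(175,345),.1),w(p,cr(187,527),.1))
```

```text
top (np.float64(284.0005109862034), np.float64(159.85181400102198), 13) [0.60397169 0.20142416 0.065     ]
scene (np.float64(258.93819599109133), np.float64(198.7706013363029), 12) [0.60424336 0.20328949 0.065     ]
0.15 [0.69001057 0.02896395 0.15      ] [0.45485802 0.01252418 0.15      ]
0.17 [0.68281104 0.02998874 0.17      ] [0.45159615 0.01382426 0.17      ]
right hinge [0.68024402 0.09823822 0.1       ] [0.44836853 0.0800458  0.1       ]
```

Request:
play_rows --deltas '[[[0,0,-8,0],[0,0,-16,0],[0,0,-20,0],[0,0,-25,0],[0,0,-25,0],[0,0,-25,0],[0,0,-25,0],[0,0,-20,0],[0,0,-8,0],[0,0,0,0]]]'

```text
time_s: 13.88
ee_pos: [0.4746, -0.3089, 0.3107]
eef_rot: [180.0, 0.0, 82.0]
ft_force: [0.3, 0.3, -0.4]
gripper_width: 0.159
gripper_force: 58.4
```

Run:
```python
from bench import manip
from h import *
s=manip.sense();print(s["time_s"],s["ee_pos"],s["ft_force"],s["gripper_width"],s["gripper_force"])
p=manip.snapshot("top");print(proj(p,s["ee_pos"]-[0,0,.123]))
r=manip.regions_of("screwdriver",p);print([(x["confidence"],x["rect"]) for x in r])
```

```text
13.875 [ 0.4745556  -0.30886617  0.31069554] [ 0.31445729  0.31784197 -0.37065889] 0.15904922695308268 58.44127535820007
[[442.31711426 192.23689924]]
[]
```

Request:
play_rows --deltas '[[[30,3,0,0],[50,5,0,0],[58,6,0,0],[58,6,0,0],[58,7,0,0],[58,7,0,0],[58,7,0,0],[58,6,0,0],[50,5,0,0],[30,3,0,0]]]'

```text
time_s: 15.22
ee_pos: [0.5993, 0.1889, 0.309]
eef_rot: [-179.9, 0.0, 82.1]
ft_force: [-0.0, -0.2, -0.3]
gripper_width: 0.159
gripper_force: 58.5
```

Request:
play_rows --deltas '[[[16,2,0,0],[0,0,0,0],[0,0,0,0],[0,0,20,0],[0,0,30,0],[0,0,30,0],[0,0,25,0],[0,0,0,0],[0,0,0,0],[0,0,0,0]]]'

```text
time_s: 16.48
ee_pos: [0.604, 0.202, 0.2067]
eef_rot: [179.9, -0.0, 82.0]
ft_force: [-0.4, -0.2, -1.2]
gripper_width: 0.16
gripper_force: 58.4
```

Run:
```python
from bench import manip
from h import *
s=manip.sense();print(s["time_s"],s["ee_pos"],s["eef_rot"],s["ft_force"],s["gripper_width"],s["gripper_force"])
P=s["ee_pos"]
o=[]
for n in("scene","top"):
    p=manip.snapshot(n);pickle.dump(p,open(n+"3.pkl","wb"));q=proj(p,[P-[0,0,.123],P,[.604,.202,.065]]);print(n,q)
    c=q[2];l,t=int(c[0])-30,int(c[1])-32;o.append(cv2.resize(p["img"][t:t+50,l:l+66],(396*1,300),interpolation=cv2.INTER_CUBIC));print(l,t)
cv2.imwrite("pics/c4.png",np.hstack(o))
```

```text
16.475 [0.60401776 0.20199245 0.206726  ] [ 1.79892429e+02 -4.58813375e-02  8.20199438e+01] [-0.36914284 -0.23928425 -1.23857156] 0.15968768059603064 58.42986345291138
scene [[258.80453646 194.44945802]
 [254.75115911 164.49534969]
 [259.37312375 198.62339266]]
229 166
top [[283.40804647 158.4158004 ]
 [280.25176492 147.98788349]
 [283.83607353 159.84167508]]
253 127
```

View pics/c4.png

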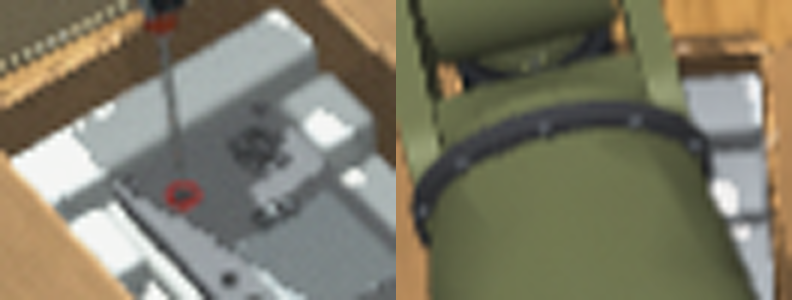

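In the scene crop the blade comes down to about (181,172), just above the red ring at (183,195), which agrees with the prediction. The arm covers this spot in the top camera. I'll measure the blade line to sub-pixel.

Run:
```python
from h import *
p=pickle.load(open("scene3.pkl","rb"));g=cv2.cvtColor(p["img"],cv2.COLOR_BGR2GRAY).astype(float)
P=np.array([.604,.202,.2067])
ax=proj(p,[P-[0,0,z] for z in np.linspace(.03,.125,96)])
for v in range(170,200):
    u0=np.interp(v,ax[:,1],ax[:,0]);c=int(round(u0));row=g[v,c-5:c+6]
    bg=np.interp(np.arange(11),[0,1,9,10],row[[0,1,9,10]]);d=np.clip(np.abs(bg-row)-4,0,None)[2:9]
    print(v,row.astype(int),round(u0,2),round((d*np.arange(c-3,c+4)).sum()/max(d.sum(),1),2))
r=red(p,(250,190,269,208));print("ring",r,w(p,r[:2],.065))
img=p["img"][190:206,250:270].astype(int);print((img[...,2]-img[...,1]))
```

```text
170 [129  94  55  60  55  59  60  62  70  71  73] 255.8 254.96
171 [93 81 66 71 62 70 76 69 71 69 72] 255.8 254.12
172 [67 74 71 74 81 85 76 74 74 73 71] 255.8 255.69
173 [72 72 72 71 79 87 70 73 69 71 70] 255.9 255.77
174 [69 76 71 74 69 86 73 72 74 70 79] 256.03 255.85
175 [ 71  73  73  71  74  88  76  69  80 111 145] 256.17 257.34
176 [ 70  72  72  74  78  90  81 108 143 162 173] 256.3 256.21
177 [ 72  70  73  72  75  89 114 158 172 179 173] 256.44 255.47
178 [ 72  71  81 100 114 123 176 175 176 176 177] 256.57 258.6
179 [ 78 110 145 149 120 117 175 173 175 177 176] 256.71 256.32
180 [146 162 176 167 122 112 165 176 179 178 177] 256.84 256.41
181 [173 178 177 170 134 112 158 177 177 179 178] 256.98 256.74
182 [173 175 175 174 154 106 150 178 176 176 177] 257.11 257.04
183 [175 175 176 178 161 103 146 177 177 177 175] 257.25 257.15
184 [176 178 177 177 164 114 145 177 176 171 165] 257.39 257.2
185 [176 178 176 163 114 134 171 168 154 136 123] 257.52 258.3
186 [176 178 177 168 120 117 157 138 122 113 101] 257.66 257.77
187 [177 179 176 160 119  99 124 111 103 102 101] 257.79 257.93

[... 1125 characters left out ...]
-4 -3]
 [-2 -2 -5 -1 -3 -2 -2 -3 -3 -3 -3 -3 -3 -5 -4 -4 -4 -2 -3 -2]
 [-1 -4 -2 -4 -4 -3  1 26 56 50 57 40 -3 -5 -3 -4 -5 -4 -4 -4]
 [-3 -3 -3 -3 -3 -4 19 73 42 32 46 60 26 -4 -6 -3 -4 -3 -5 -5]
 [-6 -5 -2 -3 -3  1 37 77  2 -2 13 50 56 -3 -4 -3 -4 -6 -4 -3]
 [-4 -5 -4 -7 -2 -2 26 83 42 48 72 74 31 -4 -2 -4 -3 -4 -1 -6]
 [-2 -6 -5 -6 -5 -4  3 30 46 72 60 29 -1 -5 -5 -3 -4 -4 -2 -5]
 [-1 -2 -6 -7 -7 -6 -6  0 12 23 13 -4 -5 -6 -3 -5 -5 -7 -3 -4]
 [-8 -3 -4 -6 -6 -5 -5 -6 -6 -3 -3 -2 -2 -2 -2 -2 -3 -4 -1 -3]
 [-5 -6 -2 -6 -4 -7 -6 -7 -7 -6 -5 -4 -3 -4 -4 -5 -3 -2 -3 -4]
 [-5 -6 -6 -1 -4 -6 -6 -6 -5 -6 -6 -5 -3 -3 -4 -2 -3 -3 -5 -3]
 [-6 -4 -6 -4 -2 -4 -5 -7 -5 -6 -5 -6 -8 -6 -5 -4 -4 -3 -4 -4]]
```

Request:
play_rows --deltas '[[[0,0,8,0],[0,0,8,0],[0,0,2,0],[0,0,1,0],[0,0,1,0],[0,0,1,0],[0,0,1,0],[0,0,0,0]]]'

```text
time_s: 17.58
ee_pos: [0.6036, 0.2022, 0.1832]
eef_rot: [-180.0, 0.0, 82.0]
ft_force: [-0.3, 0.1, 0.0]
gripper_width: 0.155
gripper_force: 58.3
```

Request:
play_rows --deltas '[[[0,0,1,0],[0,0,1,0],[0,0,1,0],[0,0,1,0],[0,0,1,0],[0,0,1,0],[0,0,0,0]]]'

```text
time_s: 18.45
ee_pos: [0.6037, 0.2022, 0.1774]
eef_rot: [180.0, -0.0, 82.0]
ft_force: [-0.2, 0.8, 1.9]
gripper_width: 0.156
gripper_force: 58.6
```

Request:
play_rows --deltas '[[[0,0,1,0],[0,0,1,0],[0,0,0,0],[0,0,0,0]]]'

```text
time_s: 18.95
ee_pos: [0.6037, 0.2021, 0.1754]
eef_rot: [180.0, -0.0, 82.0]
ft_force: [-1.1, 0.4, 2.8]
gripper_width: 0.158
gripper_force: 58.6
```

Request:
play_rows --deltas '[[[0,0,1,0],[0,0,0,0],[0,0,0,0]]]'

```text
time_s: 19.32
ee_pos: [0.6037, 0.2022, 0.1744]
eef_rot: [180.0, -0.0, 82.0]
ft_force: [0.0, -0.5, 3.4]
gripper_width: 0.163
gripper_force: 58.8
```

Force is rising along the button's spring curve (1.2 to 4 N), so I'll go on to the hard stop in half-millimetre steps.

Request:
play_rows --deltas '[[[0,0,0.5,0],[0,0,0,0],[0,0,0,0]]]'

```text
time_s: 19.7
ee_pos: [0.6037, 0.2022, 0.1741]
eef_rot: [180.0, -0.0, 82.0]
ft_force: [-0.3, -0.4, 5.5]
gripper_width: 0.159
gripper_force: 59.2
```

Request:
play_rows --deltas '[[[0,0,0.5,0],[0,0,0,0],[0,0,0,0]]]'

```text
time_s: 20.08
ee_pos: [0.6038, 0.2022, 0.1739]
eef_rot: [180.0, -0.0, 82.0]
ft_force: [-1.7, -0.2, 7.5]
gripper_width: 0.155
gripper_force: 59.5
```

The stiffness jump at z≈0.174 matches the predicted hard stop. Now I hold there.

Request:
play_rows --deltas '[[[0,0,0,0],[0,0,0,0],[0,0,0,0],[0,0,0,0],[0,0,0,0],[0,0,0,0],[0,0,0,0],[0,0,0,0],[0,0,0,0],[0,0,0,0]]]'

```text
time_s: 21.32
ee_pos: [0.6038, 0.2022, 0.1739]
eef_rot: [180.0, -0.0, 82.0]
ft_force: [-1.9, -0.1, 7.2]
gripper_width: 0.16
gripper_force: 59.5
```

Request:
play_rows --deltas '[[[0,0,0,0],[0,0,0,0],[0,0,0,0],[0,0,0,0],[0,0,0,0],[0,0,0,0],[0,0,0,0],[0,0,0,0],[0,0,0,0],[0,0,0,0]]]'

```text
time_s: 22.58
ee_pos: [0.6038, 0.2022, 0.1739]
eef_rot: [180.0, -0.0, 82.0]
ft_force: [-1.9, -1.5, 6.8]
gripper_width: 0.164
gripper_force: 59.5
```

Request:
play_rows --deltas '[[[0,0,0,0],[0,0,0,0],[0,0,0,0],[0,0,0,0],[0,0,0,0],[0,0,0,0],[0,0,0,0],[0,0,0,0],[0,0,0,0],[0,0,0,0]]]'

```text
time_s: 23.82
ee_pos: [0.6038, 0.2022, 0.1739]
eef_rot: [180.0, -0.0, 82.0]
ft_force: [-1.2, -0.3, 7.2]
gripper_width: 0.158
gripper_force: 59.5
```

Run:
```python
from bench import manip
from h import *
s=manip.sense();print(s["time_s"],s["ee_pos"],s["ft_force"],s["gripper_force"])
p=manip.snapshot("scene");cv2.imwrite("pics/c5.png",cv2.resize(p["img"][140:260,200:360],(800,600),interpolation=cv2.INTER_CUBIC))
```

```text
23.825 [0.60377841 0.20223154 0.17392095] [-1.21419769 -0.33751095  7.1627294 ] 59.533780217170715
```

View pics/c5.png

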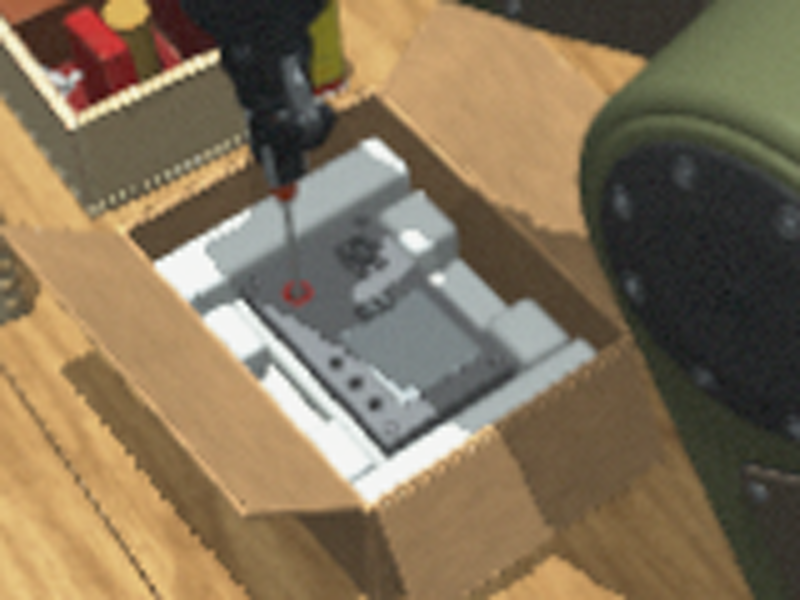

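The blade stands in the red ring at (297,290), both flaps are open, and the push is steady at 7 N.

```bash
python3 -c "
from bench import manip
print(manip.job_done())"
```

```text
the job is handed in; nothing more can be done
None
```

I handed the job in with the screwdriver still gripped, both flaps folded well outward, and the reset button held at its hard stop at about 7 N for over 3.5 s; the hand-in returned no verdict.

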